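# Check an old half-bottle for sediment over the decanting lamp

## Robot

A 7-joint arm with a two-finger parallel gripper is mounted at the origin on the work surface. World frame = base frame: x ahead of the robot, y to its left, z up, the work surface at z = 0. Lengths are in m, angles in rad, forces in N, time in s.
With the tool pointing down it reaches from about 0.4 to 0.85 m from the base axis. Payload 10.4 kg.
Tool frame: the origin (TCP) lies on the centre line of the jaws, within the pads' length; the fingertips stand r.finger_overhang ahead of it and the grasp point (between the pads) lies 5 mm behind it (r.finger_overhang is the distance from the TCP to the fingertips, in m); z points along the fingers, y is the line along which they close (so a half turn about z gives the same grasp; the last joint's range is limited). The gripper opens to 87 mm and grips with 3 to 60 N. Pads are 19 mm wide; open, the fingers measure 117 mm over their backs; the gripper's body (75 mm by 190 mm) begins 51 mm behind the grasp point.
Start: joints at [1.146, 0.332, -0.065, 1.46, 0.022, 1.35, -0.088], TCP at [0.244, -0.575, 0.237] pointing down, gripper open.
Joint ranges: [-2.6, 2.6], [-0.5, 2.12], [-1.47, 1.34], [0.16, 2.42], [-1.27, 4.41], [0.06, 2.06], [-2.6, 2.6]. Speed limits (rad/s): [2.22, 2.22, 2.79, 2.79, 3.14, 3.14, 3.14].

## Interface

Orientations are given as a unit quaternion [x, y, z, w].
In Python, from bench import read_state, viewer, r gives the robot as it stands.
- The arm moves only by the tool carry_out, never from a script. Its argument "moves" is a list of rows, each a list of 6 numbers: the shift along the tool's x, y, z in units of 40 mm (1.0 is 40 mm), then the turn, a rotation vector about the tool's x, y, z in units of 8 degrees (1.0 is 8 degrees). A call has 1 to 20 rows; each row shifts and turns the commanded pose from where the row before left it, along the tool's axes as they then stand; what a row does not reach is not made up. A row lasts 1/8 s, in which the tool goes at most 62.5 mm and 10.7 degrees, less where a joint would pass 70% of its speed; a pose out of reach is approached as far as the arm can. A call is refused whole if a number of a shift passes 1 or a number of a turn 1, either way. A call with a gripper value outside its range is refused whole. "fingers" is the finger opening in mm, from 0 to 87, set as the call begins (left out, the last holds). The fingers move at their own pace and stop on an object; "force" is the grip in N (left out, the last holds). Time passes only in rows, so rows that do not move let the fingers close. It gives the time, the measured TCP pose, the force, the opening and the grip force at its end, in the units of the state.
- read_state(): the state, without advancing time (a new reading comes with each control period).
- viewer.camera(name): name is "scene" or "top"; returns a dict with "pixels" (420x560x3 uint8, red, green, blue), "range_z" (420x560 float32, m along the optical axis (not along the pixel's ray), 0 where there is no reading), "fx", "fy", "cx", "cy" (pixels), "xyz" and "orientation" of the camera in the world. Camera axes: x right, y down, z forward; pixel columns grow to the right and rows downward; lengths in m; the calibration is good to about 2 mm. A picture is of the moment at which its call begins.
- r.close_job(): hands the job in; it is judged then, once.
The state is a dict: "time": time; "joint_positions": joint angles; "joint_vel": joint speeds; "joint_torque": joint torques, N m; "ee_pos": TCP position; "eef_rot": TCP orientation; "ft_force": force on the tool from outside, world axes, zero at the start; "torque": the same for the moment, N m; "width": finger opening in m; "grip_force": force on a finger pad.
Only numpy, scipy, OpenCV 4.12 (cv2) and the standard library are available. Lean on these libraries where they do the work, as an engineer would, in place of code of your own. Each camera call takes 0.05 s, during which the arm holds its last target. There are 200 camera calls.

## Task

Switch on the decanting lamp, then lift the old half-bottle with the red capsule straight up out of the rack and carry it gently, lying level with its label upward all the way so that the sediment stays put, and hold its shoulder still over the lamp's glass, with roughly a hand's breadth (about 10 cm) of air between the glass and the underside of the bottle. Finish while holding it there, with the lamp on; do not put it down, and do not disturb the other bottles, the glasses, the decanter or the corkscrew.

Things in the scene. Friction and masses are not known exactly. Their poses are not given: they have to be found in the camera images.
- red_bottle: Old half-bottle: dark glass, RED capsule, yellowed label on top; in any of the rack's 3 places. Origin on its axis at the centre of mass, 89 mm from the base; x along the axis to the neck, z up through the label. Body 60 mm diameter from x = -89 to +46, shoulder to +88, neck 27 mm diameter to +151. 0.6 to 0.85 kg. Racked, its axis is 75 mm above the table, 55 mm free beside the body.
- red_bottle_shoulder (a point): Point on the red bottle's axis in the middle of its shoulder, 61 mm from its origin toward the neck; the underside of the body lies 30 mm below the axis.
- gold_bottle: Half-bottle with a GOLD (brass coloured) capsule; lies in another of the rack's three places: same size and shape as the red one, same frame; leave it where it lies
- white_bottle: Half-bottle with a WHITE capsule; lies in another of the rack's three places: same size and shape as the red one, same frame; leave it where it lies
- rack: Fixed oak rack for three half-bottles lying side by side, 300 mm long in y, 214 mm in x. Origin on the table under the middle place, x the way the necks point. Bottle origins at x = 0, y = -115, 0, +115 mm. Scalloped rails 18 mm thick at x = -60 (59 mm high) and x = +110 mm (69 mm high); battens 16 mm high join them at y = +-138 mm; else open beneath the bottles.
- lamp: Fixed decanting lamp: dark wooden base 200 x 100 mm, 40 mm high, with a brass can (72 mm diameter, top 82 mm above the table) and a domed opal glass. Origin on the table under the middle of the base; x from the switch to the light: switch at x = -50 mm, light at x = +45 mm.
- lamp_glass (a point): Top of the lamp's domed opal glass (62 mm in diameter), 92 mm above the table.
- rocker (a joint): White rocker switch of the lamp: 0 = off, 0.35 rad = on (end of travel); it stays where it is left, and starts within 0.05 of off. 66 x 34 mm, hinged across its middle; the half with the green mark, farther from the light, stands up at 20 degrees when off and lies level when on. About 3 N pushed down on that half turns it.
- rocker_press (a point): Middle of the top face of the rocker's green-marked half, 21 mm from the hinge, where to press. When off it is about 55 mm above the table; fully on, that face is level, 48 mm above the table.
- glass_a: Empty wine glass, 200 mm tall, 80 mm widest, standing on the far side of the table; leave it. Origin under its foot.
- glass_b: Empty wine glass, 184 mm tall, 74 mm widest, standing on the far side of the table; leave it. Origin under its foot.
- decanter: Empty glass decanter, 225 mm tall, 176 mm wide at the base, at the left of the table; leave it. Origin under its foot.
- corkscrew: Folded waiter's corkscrew, 120 x 18 x 15 mm, lying on the table at the right, beside the wooden crate; leave it. Origin at the centre of its underside.
- tall_bottle: Full-size wine bottle, 300 mm tall, 74 mm in diameter, standing at the right; leave it. Origin under its base.

How it is judged:
On the way, in this order (a step that is already met when the one before it is completed fails the run):
1. the lamp is switched on while the red bottle still lies in the rack (value of joint rocker above 0.28 rad and distance of red_bottle from where it was at the start of the episode below 0.02 m), for 0.2 s.
2. the red bottle is lifted level, clear above its place in the rack, held by the fingers alone (height (world z) of red_bottle above 0.115 m and x of red_bottle in the frame of rack between -0.06 and 0.06 m and angle between red_bottle's own z axis and vertical below 0.2 rad and contact force between red_bottle and the fingers above 2 N and contact force between red_bottle and rack below 0.1 N and contact force between red_bottle and lamp below 0.1 N), for 0.2 s.
At the end, for the whole second after the job is handed in: Lamp on (rocker above 0.28 rad); the red bottle held by the fingers alone, shoulder point within 30 mm of the lamp glass's centre in plan and 90 to 180 mm above it (60 to 150 mm of air), level and label up within 0.12 rad, still (below 0.03 m/s, 0.15 rad/s), through the last second (value of joint rocker above 0.28 rad and horizontal distance between red_bottle_shoulder and lamp_glass below 0.03 m and z of red_bottle_shoulder in the frame of lamp_glass between 0.09 and 0.18 m and angle between red_bottle's own z axis and vertical below 0.12 rad and linear speed of red_bottle below 0.03 m/s and angular speed of red_bottle below 0.15 rad/s and contact force between red_bottle and the fingers above 2 N and contact force between red_bottle and rack below 0.1 N and contact force between red_bottle and lamp below 0.1 N); the arm keeps its last pose, push and grip.
It fails at once if the red bottle is tipped or rolled more than 0.3 rad (17 degrees) from lying level with its label up (angle between red_bottle's own z axis and vertical above 0.3 rad).
It fails at once if the red bottle is rushed: faster than 0.6 m/s (linear speed of red_bottle above 0.6 m/s).
It fails at once if another half-bottle in the rack is moved more than 25 mm (distance of any of gold_bottle, white_bottle from where it was at the start of the episode above 0.025 m).
It fails at once if a wine glass or the decanter is moved more than 25 mm (distance of any of glass_a, glass_b, decanter from where it was at the start of the episode above 0.025 m).
It fails at once if the corkscrew or the standing bottle is moved more than 25 mm (distance of any of corkscrew, tall_bottle from where it was at the start of the episode above 0.025 m).
It also fails if it takes over 58 s, if anything falls off the work surface, if the arm or the gripper's body presses on something with over 40 N, if the wrist force passes 120 N, or if a joint passes its speed limit or range.

## Working session

There is one attempt and no reset: what is moved stays moved. The work goes in short steps, Python scripts to look and compute and a tool call to move; the robot and the scene stay as the last step left them, time stands still between calls to the robot, and variables do not carry over. Pictures are saved under pics/ and viewed, at most 10 in all, crops included, and the job is handed in when it is done.

Besides the shell and the picture viewer there is one more tool, called after "Request:" in YAML: its name, and indented under it one key for each argument. carry_out: Moves the arm, as the interface text tells. Its arguments: {"type":"object","properties":{"moves":{"type":"array","items":{"type":"array","items":{"type":"number"}}},"fingers":{"type":"number"},"force":{"type":"number"}},"required":["moves"]}

```bash
mkdir -p pics; cat > h.py <<'E'
import numpy as np, cv2
from scipy.spatial.transform import Rotation as R
from bench import read_state, viewer, r
def snap(n,f):
    c=viewer.camera(n); cv2.imwrite('pics/'+f+'.png',c['pixels'][...,::-1]); np.savez('pics/'+f+'.npz',**c); return c
def cloud(c):
    z=c['range_z']; v,u=np.indices(z.shape)
    p=np.stack([(u-c['cx'])/c['fx']*z,(v-c['cy'])/c['fy']*z,z],-1)
    return p@R.from_quat(c['orientation']).as_matrix().T+np.array(c['xyz'])
E
python3 - <<'E'
from h import *
for n in('scene','top'):
    c=snap(n,n+'0'); print(n,c['xyz'],c['orientation'],c['fx'])
s=read_state(); print(s['ee_pos'],s['eef_rot'],s['time'],s['width'],r.finger_overhang)
E
```

```text
scene [1.54958226 0.09499629 1.49860822] [ 0.6542159   0.69567021 -0.2205516  -0.19849811] 517.3964988978892
top [0.42960265 0.03403081 1.22272067] [-0.70275553  0.70771571 -0.05997717  0.0409374 ] 396.36116110906335
[ 0.24426565 -0.5749453   0.2358524 ] [ 9.79891637e-01  1.99529466e-01 -1.58400219e-04 -5.88793348e-04] 0.1 0.08686657428532603 0.014
```

View pics/top0.png

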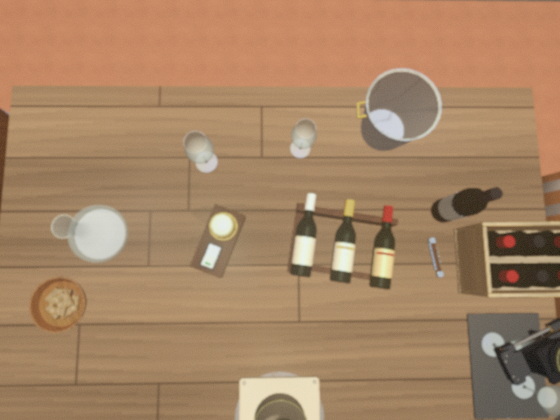

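View pics/scene0.png

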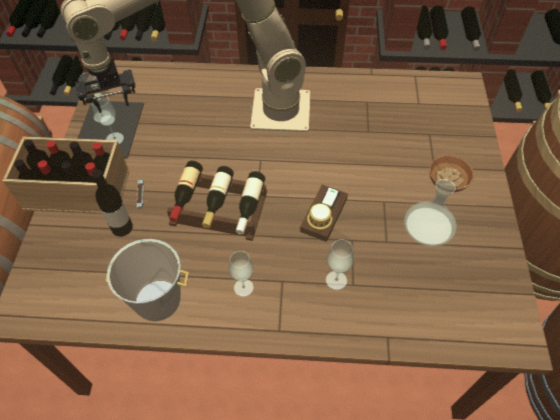

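The top view shows the red bottle as the rightmost of the three (body ≈(383,260), capsule (388,212)). The lamp is left of the rack, with its glass at (223,225) and the green-marked rocker at (211,256). The arm is at the lower right.

```bash
python3 - <<'E'
from h import *
c=dict(np.load('pics/top0.npz')); P=cloud(c); px=c['pixels'].astype(int); v,u=np.indices(px.shape[:2])
def box(a,b,cc,d): return (u>=a)&(u<=b)&(v>=cc)&(v<=d)
def show(n,m): q=P[m]; print(n,m.sum(),q.mean(0).round(4),q.min(0).round(3),q.max(0).round(3))
print('table',np.median(P[box(120,180,300,360)][:,2]))
# bottles: body points above 0.085
lines=[]
for n,a,b in(('white',285,324),('gold',325,364),('red',366,404)):
    m=box(a,b,195,295)&(P[...,2]>0.078); q=P[m]
    xy=q[:,:2]; mu=xy.mean(0); d=np.linalg.svd(xy-mu)[2][0] if 0 else np.linalg.eigh(np.cov(xy.T))[1][:,1]; d*=np.sign(d[0])
    t=(xy-mu)@d; w=(xy-mu)@np.array([-d[1],d[0]])
    print(n,len(q),'dir',np.degrees(np.arctan2(d[1],d[0])).round(2),'base',(mu+d*t.min()).round(4),'tip',(mu+d*t.max()).round(4),'len',np.ptp(t).round(4),'org',(mu+d*(t.min()+.089)).round(4),'w',np.ptp(w).round(3),'top z',np.percentile(q[:,2],98).round(4))
m=box(190,250,200,280)&(P[...,2]>0.075); show('can/glass',m)
m=box(190,250,200,280)&(P[...,2]>0.086); show('glass',m)
m=box(190,250,200,280)&(P[...,2]>0.02)
rect=cv2.minAreaRect(P[m][:,:2].astype(np.float32)); print('lamp rect',rect)
m=box(195,230,240,275)&(px.min(-1)>150)&(P[...,2]>.035); show('rocker',m); print(cv2.minAreaRect(P[m][:,:2].astype(np.float32)))
g=m&0|box(195,230,240,275)&(px[...,1]-px[...,0]>15)&(px[...,1]>60); show('green',g)
c=dict(np.load('pics/scene0.npz'));P2=cloud(c)
for nm,(a,b,cc,d) in dict(glasses=(220,360,230,295),tall=(90,135,165,240)).items():
    m=box(a,b,cc,d)&(P2[...,2]>.05);show(nm,m)
E
```

```text
table 0.0008531311402217856
white 1395 dir -10.52 base [ 0.4077 -0.055 ] tip [ 0.6423 -0.0985] len 0.2386 org [ 0.4952 -0.0712] w 0.125 top z 0.1092
gold 1417 dir -14.84 base [ 0.3797 -0.1542] tip [ 0.6243 -0.2191] len 0.2531 org [ 0.4657 -0.177 ] w 0.239 top z 0.1107
red 1431 dir -16.11 base [ 0.3451 -0.2587] tip [ 0.6052 -0.3338] len 0.2708 org [ 0.4306 -0.2834] w 0.349 top z 0.1094
can/glass 513 [0.5484 0.1576 0.1368] [0.43  0.034 0.076] [0.59  0.199 1.223]
glass 356 [0.5468 0.1554 0.1607] [0.43  0.034 0.086] [0.586 0.198 1.223]
lamp rect ((0.491533488035202, 0.1259857565164566), (0.21644659340381622, 0.1997518688440323), 68.5738525390625)
rocker 307 [0.4676 0.195  0.0659] [0.43  0.034 0.037] [0.505 0.225 1.223]
((0.44480887055397034, 0.1282605528831482), (0.18817974627017975, 0.0678739994764328), 71.15328979492188)
green 16 [[[ 1.8557  1.4437 -0.7434]
  [ 1.8589  1.4416 -0.7477]
  [ 1.8646  1.4419 -0.7555]
  ...
  [ 1.8783 -1.5742 -0.7314]
  [ 1.8751 -1.5762 -0.727 ]
  [ 1.8867 -1.5947 -0.7425]]

 [[ 1.8557  1.4437 -0.7434]
  [ 1.8589  1.4416 -0.7477]
  [ 1.8646  1.4419 -0.7555]

[... 2167 characters left out ...]
74 -0.731]
  [ 1.875 -1.576 -0.727]
  [ 1.887 -1.595 -0.742]]

 ...

 [[ 1.856  1.444 -0.743]
  [ 1.859  1.442 -0.748]
  [ 1.865  1.442 -0.756]
  ...
  [ 1.878 -1.574 -0.731]
  [ 1.875 -1.576 -0.727]
  [ 1.887 -1.595 -0.742]]

 [[ 1.856  1.444 -0.743]
  [ 1.859  1.442 -0.748]
  [ 1.865  1.442 -0.756]
  ...
  [ 1.878 -1.574 -0.731]
  [ 1.875 -1.576 -0.727]
  [ 1.887 -1.595 -0.742]]

 [[ 1.856  1.444 -0.743]
  [ 1.859  1.442 -0.748]
  [ 1.865  1.442 -0.756]
  ...
  [ 1.878 -1.574 -0.731]
  [ 1.875 -1.576 -0.727]
  [ 1.887 -1.595 -0.742]]]
glasses 1386 [ 0.4526 -0.0419  0.0537] [ 0.35  -0.25  -0.007] [0.548 0.165 1.223]
tall 1834 [0.6615 0.5166 0.0149] [ 0.43   0.034 -0.006] [0.756 0.585 1.223]
```

```bash
python3 - <<'E'
from h import *
def load(f):
    c=dict(np.load('pics/'+f+'.npz')); P=cloud(c); P[c['range_z']<=0]=np.nan; return c['pixels'].astype(int),P
px,P=load('top0'); v,u=np.indices(px.shape[:2]); Z=np.nan_to_num(P[...,2],nan=-1)
def box(a,b,cc,d): return (u>=a)&(u<=b)&(v>=cc)&(v<=d)&(Z>-.5)
def show(n,m): q=P[m]; print(n,m.sum(),q.mean(0).round(4),q.min(0).round(3),q.max(0).round(3))
for n,a,b in(('white',285,324),('gold',325,364),('red',366,404)):
    m=box(a,b,195,295)&(Z>0.08)&(Z<.13); q=P[m]
    xy=q[:,:2]; mu=xy.mean(0); d=np.linalg.eigh(np.cov(xy.T))[1][:,1]; d*=np.sign(d[0])
    t=(xy-mu)@d; w=(xy-mu)@np.array([-d[1],d[0]]);lo,hi=t.min(),t.max()
    print(n,len(q),'dir',np.degrees(np.arctan2(d[1],d[0])).round(2),'base',(mu+d*lo).round(4),'tip',(mu+d*hi).round(4),'len',(hi-lo).round(4),'org',(mu+d*(lo+.089)).round(4),'w',w.min().round(3),w.max().round(3),'top',np.percentile(q[:,2],98).round(4))
g=box(190,250,200,280)&(Z>0.083)&(Z<.12); show('glass',g); gc=cv2.minEnclosingCircle(P[g][:,:2].astype(np.float32)); print(gc)
m=box(190,250,200,285)&(Z>0.025)&(Z<.12); print('lamp',cv2.minAreaRect(P[m][:,:2].astype(np.float32)))
m=box(195,230,240,275)&(px.min(-1)>150)&(Z>.035)&(Z<.075); show('rocker',m); print(cv2.minAreaRect(P[m][:,:2].astype(np.float32)))
m=box(195,230,240,275)&(px[...,1]-px[...,0]>15)&(px[...,1]>60)
if m.any(): show('green',m)
px,P=load('scene0');Z=np.nan_to_num(P[...,2],nan=-1)
show('glassb',box(225,255,245,298)&(Z>.05));show('glassa',box(325,356,235,292)&(Z>.05));show('tall',box(90,135,165,240)&(Z>.05)); show('decanter',box(400,460,175,245)&(Z>.02))
E
```

```text
white 1370 dir -9.29 base [ 0.4073 -0.058 ] tip [ 0.6424 -0.0964] len 0.2381 org [ 0.4952 -0.0724] w -0.031 0.028 top 0.109
gold 1383 dir -9.67 base [ 0.3894 -0.1692] tip [ 0.6261 -0.2096] len 0.2402 org [ 0.4771 -0.1842] w -0.033 0.027 top 0.1095
red 1391 dir -9.97 base [ 0.3717 -0.281 ] tip [ 0.6077 -0.3224] len 0.2396 org [ 0.4594 -0.2964] w -0.035 0.026 top 0.1088
glass 408 [0.5539 0.1628 0.0896] [0.519 0.129 0.083] [0.586 0.198 0.097]
((0.554155170917511, 0.16391529142856598), 0.0353313647210598)
lamp ((0.5127671957015991, 0.1800898164510727), (0.1002344936132431, 0.19977252185344696), 68.60684204101562)
rocker 303 [0.4681 0.1971 0.0506] [0.432 0.171 0.037] [0.505 0.225 0.064]
((0.46845412254333496, 0.19808529317378998), (0.03925114497542381, 0.06856291741132736), 68.7843017578125)
green 16 [0.4455 0.2051 0.0564] [0.441 0.198 0.051] [0.449 0.212 0.06 ]
glassb 599 [ 0.8093 -0.0696  0.1457] [ 0.767 -0.106  0.051] [ 0.846 -0.034  0.189]
glassa 717 [0.7662 0.226  0.1597] [0.72  0.187 0.053] [0.804 0.264 0.209]
tall 1815 [ 0.5724 -0.5259  0.157 ] [ 0.365 -0.628  0.05 ] [ 0.645 -0.474  0.306]
decanter 2382 [0.5437 0.5416 0.0874] [0.325 0.456 0.02 ] [0.626 0.67  0.232]
```

```bash
python3 - <<'E'
import cv2
i=cv2.imread('pics/top0.png')[190:300,180:420]
cv2.imwrite('pics/crop.png',cv2.resize(i,None,fx=3.3,fy=3.3,interpolation=cv2.INTER_CUBIC))
E
```

```text
(no output)
```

View pics/crop.png

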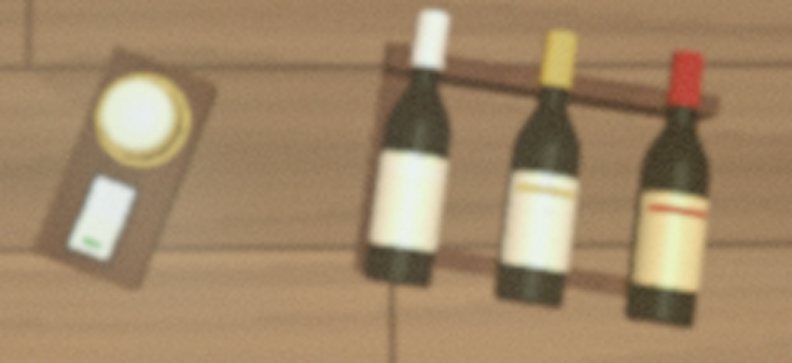

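Everything measured agrees with the given sizes: the bottles are 60 mm wide and 115 mm apart, the lamp is 100×200 mm, and the green mark lies at z≈56 mm.
- Red bottle origin ≈ (0.459, -0.301), axis direction ≈ -9.2°
- Lamp glass (0.5545, 0.164)
- Press point (0.446, 0.206), lamp yaw -21.4°

First leg, moving toward the switch.

Request:
carry_out:
  moves:
    - [0.77, -0.56, 0, 0, 0, 0]
    - [0.77, -0.56, 0, 0, 0, 0]
    - [0.77, -0.56, 0, 0, 0, 0]
    - [0.77, -0.56, 0, 0, 0, 0]
    - [0.77, -0.56, 0, 0, 0, 0]
    - [0.77, -0.56, 0, 0, 0, 0]
    - [0.77, -0.56, 0, 0, 0, 0]
    - [0.77, -0.56, 0, 0, 0, 0]
    - [0.77, -0.56, 0, 0, 0, 0]
    - [0.77, -0.56, 0, 0, 0, 0]
  fingers: 0
  force: 20

```text
time: 1.35
ee_pos: [0.4406, -0.2475, 0.2363]
eef_rot: [0.98, 0.199, -0.0, -0.0]
ft_force: [0.0, -1.0, 0.5]
width: 0.002
grip_force: 0.0
```

Request:
carry_out:
  moves:
    - [0.385, -0.868, 0, 0, 0, 0]
    - [0.385, -0.868, 0, 0, 0, 0]
    - [0.385, -0.868, 0, 0, 0, 0]
    - [0.385, -0.868, 0, 0, 0, 0]
    - [0.385, -0.868, 0, 0, 0, 0]
    - [0.385, -0.868, 0, 0, 0, 0]
    - [0.385, -0.868, 0, 0, 0, 0]
    - [0.385, -0.868, 0, 0, 0, 0]
    - [0.385, -0.868, 0, 0, 0, 0]
    - [0.385, -0.868, 0, 0, 0, 0]
    - [0.385, -0.868, 0, 0, 0, 0]
    - [0.385, -0.868, 0, 0, 0, 0]
    - [0, 0, 0, 0, 0, 0.92]
    - [0, 0, 0, 0, 0, 0.92]
    - [0, 0, 0, 0, 0, 0.92]
    - [0, 0, 0, 0, 0, 0.92]
    - [0, 0, 0, 0, 0, 0.92]
    - [0, 0, 0, 0, 0, 0.95]
    - [0, 0, 0, 0, 0, 0]

```text
time: 3.72
ee_pos: [0.4473, 0.207, 0.2363]
eef_rot: [0.983, -0.185, -0.0, 0.0]
ft_force: [-0.3, 0.2, 0.0]
width: 0.0006
grip_force: 0.0
```

```bash
cat > go.py <<'E'
import sys
from h import *
t=np.array(eval(sys.argv[1])); yaw=eval(sys.argv[2]); s=read_state(); q=R.from_quat(s['eef_rot']); M=q.as_matrix()
print('t',s['time'],'pos',np.round(s['ee_pos'],4),'yaw',np.degrees(np.arctan2(M[1,0],M[0,0])).round(2),'zaxis',M[:,2].round(3),'w',s['width'],'f',np.round(s['ft_force'],1))
print('units',(M.T@(t-s['ee_pos'])/.04).round(2))
T=R.from_euler('z',yaw,degrees=True)*R.from_quat([1,0,0,0]); print('turn units',(np.degrees((q.inv()*T).as_rotvec())/8).round(2))
E
python3 go.py '[.446,.206,.09]' -21.4; python3 -c "
from h import *
c=snap('top','top1'); cv2.imwrite('pics/c1.png',cv2.resize(c['pixels'][180:300,150:330,::-1],None,fx=3,fy=3))"
```

```text
t 3.725 pos [0.4473 0.207  0.2363] yaw -21.33 zaxis [-0. -0. -1.] w 0.0005953093399821947 f [-0.3  0.2  0. ]
units [-0.02  0.03  3.66]
turn units [0.   0.   0.01]
```

Request:
carry_out:
  moves:
    - [0, 0, 0.8, 0, 0, 0]
    - [0, 0, 0.8, 0, 0, 0]
    - [0, 0, 0.8, 0, 0, 0]
    - [0, 0, 0.8, 0, 0, 0]
    - [0, 0, 0.8, 0, 0, 0]
    - [0, 0, 0.1, 0, 0, 0]
    - [0, 0, 0.1, 0, 0, 0]
    - [0, 0, 0.08, 0, 0, 0]
    - [0, 0, 0.06, 0, 0, 0]
    - [0, 0, 0.03, 0, 0, 0]
    - [0, 0, 0, 0, 0, 0]
    - [0, 0, 0, 0, 0, 0]
    - [0, 0, 0, 0, 0, 0]

```text
time: 5.4
ee_pos: [0.4478, 0.2074, 0.0624]
eef_rot: [0.983, -0.185, 0.0, -0.0]
ft_force: [-1.2, 0.8, 6.6]
width: 0.0005
grip_force: 3.5
```

Request:
carry_out:
  moves:
    - [0, 0, 0.03, 0, 0, 0]
    - [0, 0, 0.03, 0, 0, 0]
    - [0, 0, 0, 0, 0, 0]
    - [0, 0, 0, 0, 0, 0]

```text
time: 5.9
ee_pos: [0.448, 0.2076, 0.0621]
eef_rot: [0.983, -0.185, 0.001, 0.0]
ft_force: [-13.5, -4.5, 35.3]
width: 0.0004
grip_force: 17.8
```

Request:
carry_out:
  moves:
    - [0, 0, -0.5, 0, 0, 0]
    - [0, 0, -0.8, 0, 0, 0]
    - [0, 0, -0.8, 0, 0, 0]
    - [0, 0, -0.8, 0, 0, 0]
    - [0, 0, -0.8, 0, 0, 0]
  fingers: 87

```text
time: 6.52
ee_pos: [0.4476, 0.2066, 0.2084]
eef_rot: [0.983, -0.186, 0.0, 0.0]
ft_force: [0.5, -0.3, -1.2]
width: 0.0424
grip_force: 0.0
```

```bash
python3 go.py '[.459,-.301,.22]' -9.2; python3 - <<'E'
from h import *
c=snap('scene','scene2'); cv2.imwrite('pics/c2.png',cv2.resize(c['pixels'][150:270,250:400,::-1],None,fx=4,fy=4))
E
```

```text
t 6.525 pos [0.4476 0.2066 0.2084] yaw -21.4 zaxis [ 0.001 -0.    -1.   ] w 0.04241248052344887 f [ 0.5 -0.3 -1.2]
units [ 4.9  11.71 -0.28]
turn units [ 0.   -0.   -1.52]
```

View pics/c2.png

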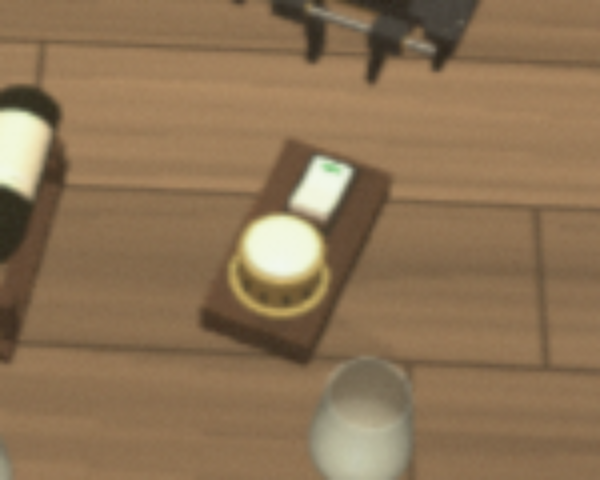

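The lamp glass at (283,245) now glows warm yellow and the rocker at (322,187) lies flat. The 35 N stop confirms end of travel. Next, to the red bottle.

Request:
carry_out:
  moves:
    - [0.35, 0.836, -0.02, 0, 0, 0]
    - [0.35, 0.836, -0.02, 0, 0, 0]
    - [0.35, 0.836, -0.02, 0, 0, 0]
    - [0.35, 0.836, -0.02, 0, 0, 0]
    - [0.35, 0.836, -0.02, 0, 0, 0]
    - [0.35, 0.836, -0.02, 0, 0, 0]
    - [0.35, 0.836, -0.02, 0, 0, 0]
    - [0.35, 0.836, -0.02, 0, 0, 0]
    - [0.35, 0.836, -0.02, 0, 0, 0]
    - [0.35, 0.836, -0.02, 0, 0, 0]
    - [0.35, 0.836, -0.02, 0, 0, 0]
    - [0.35, 0.836, -0.02, 0, 0, 0]
    - [0.35, 0.836, -0.02, 0, 0, 0]
    - [0.35, 0.836, -0.02, 0, 0, 0]
    - [0, 0, 0, 0, 0, -0.76]
    - [0, 0, 0, 0, 0, -0.76]
    - [0, 0, 0, 0, 0, 0]

```text
time: 8.7
ee_pos: [0.4591, -0.3006, 0.2183]
eef_rot: [0.997, -0.081, -0.0, 0.0]
ft_force: [0.3, 0.4, 0.9]
width: 0.087
grip_force: 0.0
```

```bash
python3 go.py '[.459,-.301,.069]' -9.2; python3 - <<'E'
from h import *
for n in('top','scene'):
    c=snap(n,n+'3'); P=cloud(c); ok=c['range_z']>0
    d=np.linalg.norm(P[...,:2]-[.4467,.206],axis=-1); m=ok&(d<.010); print('press face z',np.median(P[m][:,2]).round(4), m.sum())
c=np.load('pics/scene3.npz')['pixels']; cv2.imwrite('pics/c3.png',cv2.resize(c[120:260,120:300,::-1],None,fx=4,fy=4))
# red bottle in scene view at start: axis by side points
c=dict(np.load('pics/scene0.npz')); P=cloud(c); Z=P[...,2]
a=np.radians(-9.2); d=np.array([np.cos(a),np.sin(a)]); n=np.array([-d[1],d[0]])
rel=P[...,:2]-[.459,-.301]; t=rel@d; w=rel@n
m=(c['range_z']>0)&(abs(w)<.05)&(t>-.12)&(t<.19)&(Z>.078)
print('t',t[m].min(),t[m].max(),'w body',[ (w[m&(t>x)&(t<x+.02)].min().round(4),w[m&(t>x)&(t<x+.02)].max().round(4)) for x in(-.07,-.04,-.01,.02,.1,.12)])
E
```

```text
t 8.7 pos [ 0.4591 -0.3006  0.2183] yaw -9.28 zaxis [-0. -0. -1.] w 0.0870338333598121 f [0.3 0.4 0.9]
units [0.   0.01 3.73]
turn units [ 0.    0.   -0.01]
press face z 0.0491 38
press face z 0.0483 22
t -0.09250247938838427 0.15278274366273115 w body [(np.float64(-0.0251), np.float64(0.0328)), (np.float64(-0.0241), np.float64(0.0344)), (np.float64(-0.0241), np.float64(0.0339)), (np.float64(-0.0232), np.float64(0.0339)), (np.float64(-0.0092), np.float64(0.0176)), (np.float64(-0.0073), np.float64(0.0177))]
```

View pics/c3.png

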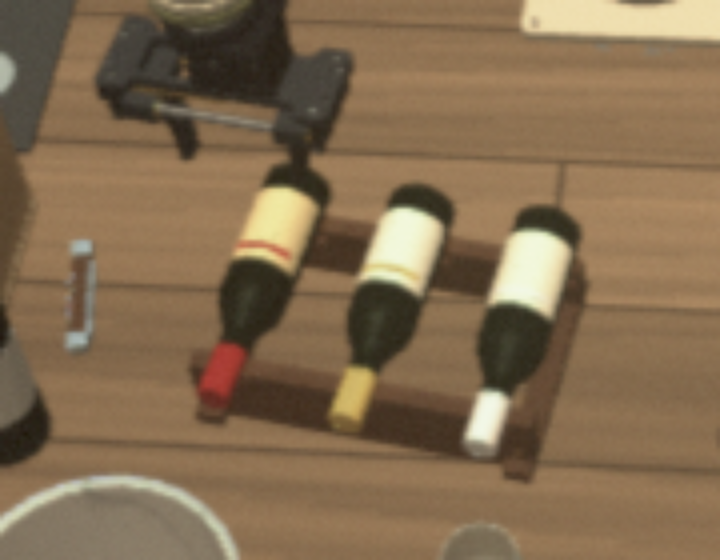

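The rocker face is level at 48–49 mm, so the lamp is on. The open jaws straddle the red bottle, whose red capsule shows at (222,375) in the crop. Descending and gripping.

Request:
carry_out:
  moves:
    - [0, -0.05, 0.6, 0, 0, 0]
    - [0, 0, 0.6, 0, 0, 0]
    - [0, 0, 0.6, 0, 0, 0]
    - [0, 0, 0.5, 0, 0, 0]
    - [0, 0, 0.4, 0, 0, 0]
    - [0, 0, 0.4, 0, 0, 0]
    - [0, 0, 0.4, 0, 0, 0]
    - [0, 0, 0.23, 0, 0, 0]
    - [0, 0, 0, 0, 0, 0]
    - [0, 0, 0, 0, 0, 0]

```text
time: 10.05
ee_pos: [0.46, -0.2985, 0.0699]
eef_rot: [0.997, -0.08, 0.0, 0.0]
ft_force: [-0.1, 0.2, 0.1]
width: 0.0867
grip_force: 0.0
```

Request:
carry_out:
  moves:
    - [0, 0, 0, 0, 0, 0]
    - [0, 0, 0, 0, 0, 0]
    - [0, 0, 0, 0, 0, 0]
    - [0, 0, 0, 0, 0, 0]
    - [0, 0, 0, 0, 0, 0]
    - [0, 0, 0, 0, 0, 0]
    - [0, 0, 0, 0, 0, 0]
    - [0, 0, 0, 0, 0, 0]
  fingers: 70
  force: 10

```text
time: 11.05
ee_pos: [0.4596, -0.2983, 0.0694]
eef_rot: [0.997, -0.08, 0.0, 0.0]
ft_force: [-0.4, 0.5, -0.3]
width: 0.0696
grip_force: 0.0
```

Request:
carry_out:
  moves:
    - [0, 0, 0, 0, 0, 0]
    - [0, 0, 0, 0, 0, 0]
    - [0, 0, 0, 0, 0, 0]
    - [0, 0, 0, 0, 0, 0]
    - [0, 0, 0, 0, 0, 0]
    - [0, 0, 0, 0, 0, 0]
    - [0, 0, 0, 0, 0, 0]
    - [0, 0, 0, 0, 0, 0]
  fingers: 50
  force: 10

```text
time: 12.05
ee_pos: [0.4593, -0.3005, 0.0699]
eef_rot: [0.997, -0.081, 0.0, 0.001]
ft_force: [-1.4, -5.4, 0.8]
width: 0.0597
grip_force: 10.0
```

Request:
carry_out:
  moves:
    - [0, 0.06, 0, 0, 0, 0]
    - [0, 0, 0, 0, 0, 0]
    - [0, 0, 0, 0, 0, 0]

```text
time: 12.42
ee_pos: [0.4593, -0.3008, 0.0697]
eef_rot: [0.997, -0.08, 0.0, 0.0]
ft_force: [-2.5, 0.2, 6.0]
width: 0.0593
grip_force: 10.0
```

Request:
carry_out:
  moves:
    - [0, 0, 0, 0, 0, 0]
    - [0, 0, 0, 0, 0, 0]
    - [0, 0, 0, 0, 0, 0]
    - [0, 0, 0, 0, 0, 0]
  force: 50

```text
time: 12.92
ee_pos: [0.4593, -0.3008, 0.0697]
eef_rot: [0.997, -0.08, 0.0, 0.0]
ft_force: [-2.4, 0.2, 5.0]
width: 0.059
grip_force: 49.8
```

Request:
carry_out:
  moves:
    - [0, 0, -0.1, 0, 0, 0]
    - [0, 0, -0.2, 0, 0, 0]
    - [0, 0, -0.2, 0, 0, 0]
    - [0, 0, -0.1, 0, 0, 0]
    - [0, 0, 0, 0, 0, 0]
    - [0, 0, 0, 0, 0, 0]

```text
time: 13.68
ee_pos: [0.4591, -0.3006, 0.0931]
eef_rot: [0.997, -0.08, -0.0, -0.0]
ft_force: [0.3, 0.8, -7.7]
width: 0.0587
grip_force: 49.7
```

The wrist carries 7.7 N, so the bottle is in the grip. Lifting clear, holding, then checking that it is level.

Request:
carry_out:
  moves:
    - [0, 0, -0.3, 0, 0, 0]
    - [0, 0, -0.4, 0, 0, 0]
    - [0, 0, -0.5, 0, 0, 0]
    - [0, 0, -0.4, 0, 0, 0]
    - [0, 0, -0.2, 0, 0, 0]
    - [0, 0, 0, 0, 0, 0]
    - [0, 0, 0, 0, 0, 0]
    - [0, 0, 0, 0, 0, 0]
    - [0, 0, 0, 0, 0, 0]

```text
time: 14.8
ee_pos: [0.4591, -0.3006, 0.1649]
eef_rot: [0.997, -0.08, -0.0, -0.0]
ft_force: [-0.5, -0.5, -7.5]
width: 0.0588
grip_force: 49.7
```

```bash
cat > lev.py <<'E'
from h import *
import sys
s=read_state(); p=np.array(s['ee_pos']); M=R.from_quat(s['eef_rot']).as_matrix(); d=M[:2,0]; d=d*np.sign(d[0]); n=np.array([-d[1],d[0]])
c=snap('scene',sys.argv[1]); P=cloud(c); Z=P[...,2]; rel=P[...,:2]-p[:2]; t=rel@d; w=rel@n
ok=(c['range_z']>0)&(Z>p[2]-.02)&(Z<p[2]+.05)
for a,b,rad in((-.085,-.065,.03),(-.06,-.045,.03),(.045,.06,.03),(.1,.12,.0135),(.125,.145,.0135)):
    m=ok&(t>a)&(t<b)&(abs(w)<.02)
    if m.sum()>5: print(a,m.sum(),'top-rad z',(np.percentile(Z[m],95)-rad).round(4),'w',w[m].min().round(3),w[m].max().round(3))
m=ok&(abs(w)<.035)&(t>.08)&(t<.2); print('tip t',t[m].max().round(4))
u=np.argwhere(m).mean(0); print('tcp z',p[2].round(4),'torque',np.round(s['torque'],2),'f',np.round(s['ft_force'],1),'pix',u)
v0,u0=u.astype(int); a=max(v0-110,0);b=max(u0-130,0)
cv2.imwrite('pics/'+sys.argv[1]+'c.png',cv2.resize(c['pixels'][a:a+160,b:b+220,::-1],None,fx=3.5,fy=3.5))
E
python3 lev.py s4
```

```text
0.045 49 top-rad z 0.1735 w -0.017 0.019
0.1 51 top-rad z 0.1724 w -0.011 0.018
0.125 45 top-rad z 0.1716 w -0.009 0.017
tip t 0.1544
tcp z 0.1649 torque [ 0.07  0.09 -0.02] f [-0.5 -0.5 -7.5] pix [193.83076923 171.59487179]
```

View pics/s4c.png

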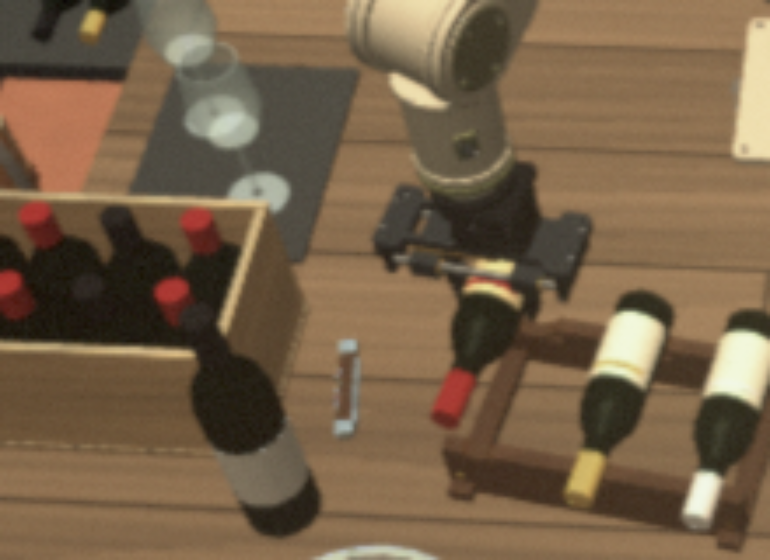

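The bottle is level (tilt about 0.02 rad), clear of the rack and neck-forward, with the red capsule at (455,395). The gold and white bottles haven't moved. Carrying it to the lamp.

Request:
carry_out:
  moves:
    - [0, 0, -0.2, 0, 0, 0]
    - [0, 0, -0.4, 0, 0, 0]
    - [0, 0, -0.4, 0, 0, 0]
    - [0, 0, -0.2, 0, 0, 0]
    - [0, 0, -0.1, 0, 0, 0]
    - [0, 0, 0, 0, 0, 0]

```text
time: 15.6
ee_pos: [0.4592, -0.3007, 0.2174]
eef_rot: [0.997, -0.08, 0.0, 0.0]
ft_force: [-0.1, -0.4, -7.4]
width: 0.059
grip_force: 49.7
```

Request:
carry_out:
  moves:
    - [-0.05, -0.3, 0, 0, 0, 0]
    - [-0.05, -0.5, 0, 0, 0, 0]
    - [-0.055, -0.65, 0, 0, 0, 0]
    - [-0.055, -0.65, 0, 0, 0, 0]
    - [-0.055, -0.65, 0, 0, 0, 0]
    - [-0.055, -0.65, 0, 0, 0, 0]
    - [-0.055, -0.65, 0, 0, 0, 0]
    - [-0.055, -0.65, 0, 0, 0, 0]
    - [-0.055, -0.65, 0, 0, 0, 0]
    - [-0.055, -0.65, 0, 0, 0, 0]
    - [-0.055, -0.65, 0, 0, 0, 0]
    - [-0.055, -0.65, 0, 0, 0, 0]
    - [-0.055, -0.65, 0, 0, 0, 0]
    - [-0.055, -0.65, 0, 0, 0, 0]
    - [-0.055, -0.65, 0, 0, 0, 0]
    - [-0.055, -0.65, 0, 0, 0, 0]
    - [-0.055, -0.65, 0, 0, 0, 0]
    - [-0.055, -0.65, 0, 0, 0, 0]
    - [-0.05, -0.4, 0, 0, 0, 0]
    - [-0.04, -0.25, 0, 0, 0, 0]

```text
time: 18.1
ee_pos: [0.4924, 0.1752, 0.2172]
eef_rot: [0.997, -0.08, -0.0, 0.0]
ft_force: [-0.0, -1.6, -7.4]
width: 0.0588
grip_force: 49.7
```

Request:
carry_out:
  moves:
    - [0, 0, 0, 0, 0, 0]
    - [0, 0, 0, 0, 0, 0]
    - [0, 0, 0, 0, 0, 0]
    - [0, 0, 0, 0, 0, 0]

```text
time: 18.6
ee_pos: [0.493, 0.1735, 0.2173]
eef_rot: [0.997, -0.081, 0.0, 0.0]
ft_force: [-0.5, 0.5, -6.3]
width: 0.0586
grip_force: 49.7
```

```bash
python3 go.py '[.4928,.174,.217]' -9.2; python3 lev.py s5
```

```text
t 18.6 pos [0.493  0.1735 0.2173] yaw -9.27 zaxis [ 0. -0. -1.] w 0.05859712019033712 f [-0.5  0.5 -6.3]
units [-0.01 -0.01  0.01]
turn units [ 0.   -0.   -0.01]
0.045 67 top-rad z 0.2244 w -0.02 0.02
0.1 45 top-rad z 0.2247 w -0.012 0.016
0.125 52 top-rad z 0.2243 w -0.011 0.017
tip t 0.1528
tcp z 0.2173 torque [ 0.05  0.05 -0.05] f [-0.5  0.5 -6.3] pix [199.34449761 319.85167464]
```

View pics/s5c.png

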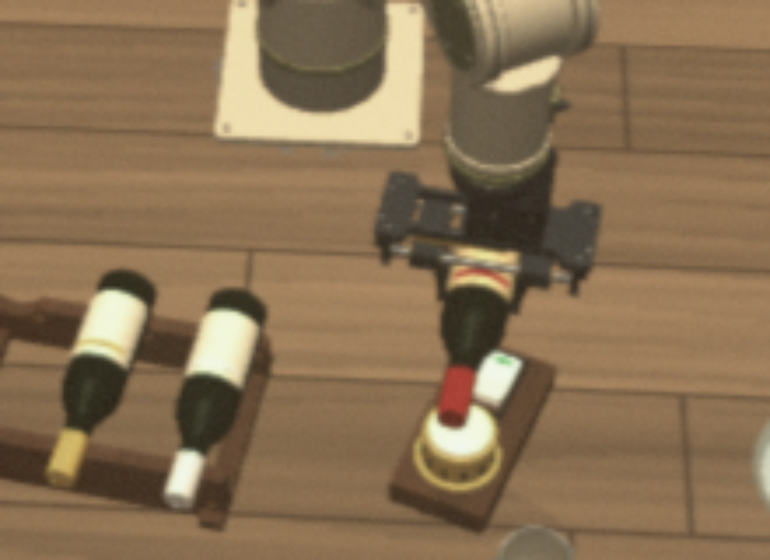

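The bottle is held level with its axis at z≈0.223, about 10 cm above the glass. By coordinates the shoulder is over the glass; the apparent offset in the picture is parallax. The lamp is lit at (455,435). Letting it settle, then handing in.

Request:
carry_out:
  moves:
    - [0, 0, 0, 0, 0, 0]
    - [0, 0, 0, 0, 0, 0]
    - [0, 0, 0, 0, 0, 0]
    - [0, 0, 0, 0, 0, 0]
    - [0, 0, 0, 0, 0, 0]
    - [0, 0, 0, 0, 0, 0]

```text
time: 19.4
ee_pos: [0.493, 0.1741, 0.2173]
eef_rot: [0.997, -0.08, 0.0, 0.0]
ft_force: [-0.4, 0.3, -7.7]
width: 0.0587
grip_force: 49.7
```

```bash
python3 -c "
from bench import r
print(r.close_job())"
```

```text
the job is handed in; nothing more can be done
None
```

I handed the job in at about 19 s with the lamp on and the red bottle held level and still, its shoulder over the glass with about 10 cm of air beneath; no verdict came back.

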